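# Hold the lint bin open and ease its lid down

### The job

Press the pedal of the small step bin all the way down with your fingertips so that its lid swings wide open, and hold it open for three seconds while I drop the dryer lint in. Then let the pedal up slowly so that the lid comes down gently and does not slam, and leave the bin shut. Work the lid by the pedal only, without touching the lid, and leave the bin and the things around it standing where they are.

Things in the scene. Friction and masses are not known exactly. Their poses are not given: they have to be found in the camera images.
- bin: Step bin standing loose on the bench: a brushed-metal can 171 mm across and 255 mm tall on a black base ring 180 mm across and 44 mm high, 2.3 kg in all, with a black spine up its rear that houses the lid rod. Origin: centre of its underside, on the bench; z up; the pedal sticks out to its own -x side, the lid hinge is at its +x side, 94 mm behind the centre and 258 mm up. It stands freely, so a hard sideways push shoves it.
- pedal_pad (a point): Centre of the upper face of the black ribbed pedal pad: 40 mm long (front to back) by 48 mm wide by 9 mm thick, on a 24 mm wide steel lever that leaves the base ring through a slot. At rest this point is 40 mm above the bench and lies 145 mm in front of the bin's centre (55 mm in front of the base ring). The point turns with the pedal; at rest its axes are those of the bin.
- pedal (a joint): Angle of the pedal lever, rad: 0 up at rest, grows as the pad is pressed down. The pivot is under the bin, 110 mm behind the pad's centre, so the pad's centre goes down 1.1 mm for each 0.01 rad; at about 0.24 rad (pad centre some 26 mm down) the pad's front edge meets the bench and stops. A light return spring and the lid's weight push it back up: holding it takes about 5 to 11 N at the pad's centre at any depth; pressing faster takes more.
- lid (a joint): Angle of the lid, rad: 0 shut, grows as it opens, about 1.33 when the pedal is fully down. A rod ties it to the pedal: lid = 5.5 x pedal, both ways. Nothing holds it up but the pedal: let go, it falls shut and slams in about half a second. A slam is a lid swinging down faster than 2.5 rad/s; raising the fingertip at 10 mm/s lowers the lid at about 0.5 rad/s, and letting the pedal up evenly over two seconds or more is safe.
- lid_cover: The domed metal lid with a black edge, 177 mm across and 23 mm thick, closing the bin's mouth. Origin: centre of its underside. Opening, its front edge swings up and back (away from the pedal side) about the rear hinge, up to some 430 mm above the bench.
- jug: White detergent jug with a blue cap and label, 85 x 150 x 255 mm tall, full and heavy; stands to one side of the bin. Bystander. Origin: centre of its underside.
- sprayer: Clear spray bottle with a grey trigger head, 74 mm across, 228 mm tall; stands to the other side of the bin. Bystander. Origin: centre of its underside.
- peg_tub: White open tub of wooden clothes pegs, 96 mm across the rim, 56 mm tall; stands to one side of the pedal, its centre 140 to 180 mm sideways of it. Bystander. Origin: centre of its underside.
- dosing_cup: Clear plastic dosing cup, 62 mm across the rim, 48 mm tall; stands to the other side of the pedal, its centre 140 to 180 mm sideways of it. Bystander. Origin: centre of its underside.

How it is judged:
On the way, in this order (a step that is already met when the one before it is completed fails the run):
1. the lid is wide open (more than 1.05 rad) and is held so for three seconds (2.8 s count) (value of joint lid above 1.05 rad), for 2.8 s.
2. the lid is on its way down, between 0.15 and 0.7 rad, and not dropped (value of joint lid between 0.15 and 0.7 rad and velocity of joint lid above -2.5 rad/s), for 0.1 s.
At the end, for the whole second after the job is handed in: The lid is shut (under 0.04 rad) and still, the pedal is up, the bin stands upright within 30 mm of where it was, and the jug, spray bottle, peg tub and dosing cup are within 20 mm of where they were (value of joint lid below 0.04 rad and velocity of joint lid between -0.1 and 0.1 rad/s and value of joint pedal below 0.01 rad and distance of bin from where it was at the start of the episode below 0.03 m and angle between bin's own z axis and vertical below 0.05 rad and linear speed of bin below 0.02 m/s and distance of each of jug, sprayer, peg_tub, dosing_cup from where it was at the start of the episode below 0.02 m); the robot touches nothing.
It fails at once if the lid slams: it swings down faster than 2.5 rad/s (velocity of joint lid below -2.5 rad/s).
It fails at once if the robot touches the lid (contact force between any of the fingers, the arm and lid_cover above 0.5 N).
It fails at once if the bin is lifted, shoved more than 30 mm or tipped (distance of bin from where it was at the start of the episode above 0.03 m or angle between bin's own z axis and vertical above 0.15 rad).
It fails at once if a bystander is lifted or moved more than 20 mm (distance of any of jug, sprayer, peg_tub, dosing_cup from where it was at the start of the episode above 0.02 m).
It also fails if it takes over 61 s, if anything falls off the work surface, if the arm or the gripper's body presses on something with over 40 N, if the wrist force passes 120 N, or if a joint passes its speed limit or range.

### The arm

A 6-joint arm with a two-finger parallel gripper is mounted at the origin on the work surface. World frame = base frame: x ahead of the robot, y to its left, z up, the work surface at z = 0. Lengths are in m, angles in rad, forces in N, time in s.
With the tool pointing down it reaches from about 0.325 to 0.9 m from the base axis. Payload 3.5 kg.
Tool frame: the origin (TCP) lies at the centre of the arm's flange, where the gripper is bolted on; the fingertips stand 173 mm ahead of it and the grasp point (between the pads) lies 155 mm ahead of it; z points along the fingers, y is the line along which they close (so a half turn about z gives the same grasp; the last joint's range is limited). The gripper opens to 85 mm and grips with 20 to 120 N. Pads are 22 mm wide; open, the fingers measure 114 mm over their backs; the gripper's body (76 mm by 85 mm) begins 54 mm behind the grasp point. The pads swing forward as they close: fully open they stand 13 mm farther back than shut.
Start: joints at [1.168, 0.276, -0.026, 1.268, 0, 1.467], TCP at [0.185, 0.597, 0.405] pointing down, gripper open.
Joint ranges: [-3.12, 3.12], [-0.85, 1.88], [-1.08, 1.24], [-1.95, 2.15], [-1.57, 1.53], [-3.14, 3.14]. Speed limits (rad/s): [2.57, 2.57, 3.14, 3.14, 3.14, 3.14].

### API

Orientations are given as a unit quaternion [w, x, y, z].
In Python, from station import monitor, capture, camera_info, r gives the robot as it stands.
- The arm moves only by the shell command python3 -m crank 'ROWS' [OPENING] [FORCE]. ROWS is JSON, one flat list of numbers, 6 for each row, row after row: the shift along the tool's x, y, z as a fraction of full scale, then the turn, a rotation vector about the tool's x, y, z as a fraction of full scale. In form: [x, y, z, wx, wy, wz, x, y, z, wx, wy, wz, ...]. A call has 1 to 10 rows; each row is the pose to reach, as a shift and turn from the pose commanded when the call began, along the tool's axes at that moment; what a row does not reach only later rows make up. Full scale, the value 1, is 0.4 m for a shift and 120 degrees for a turn. A row lasts 1/8 s, in which the tool goes at most 62.5 mm and 10.7 degrees, less where a joint would pass 70% of its speed; a pose out of reach is approached as far as the arm can. A call with a number of a shift or a turn outside -1 to 1 is refused whole. A call with a gripper value outside its range is refused whole. OPENING is the closure, from -1 (fully open) to 1 (shut), set as the call begins (- or left out, the last holds). The fingers move at their own pace and stop on an object; FORCE is the grip in N (left out, the last holds). Time passes only in rows, so rows that repeat a pose let the fingers close. It gives the time, the measured TCP pose, the force, the opening and the grip force at its end, in the units of the state.
- monitor.state(): the state, without advancing time (a new reading comes with each control period).
- capture(name): name is "side" or "top"; returns the picture (420x560x3 uint8, blue, green, red); there is no depth.
- camera_info(name): a dict with "intrinsics" (3x3 intrinsics, pixels), "rvec" (rotation vector, rad) and "tvec" (3), from world to camera coordinates, as OpenCV has them. Camera axes: x right, y down, z forward; pixel columns grow to the right and rows downward; lengths in m; the calibration is good to about 2 mm. A picture is of the moment at which its call begins. camera_info takes no time and is no camera call.
- r.finish_job(): hands the job in; it is judged then, once.
The state is a dict: "time_s": time; "q": joint angles; "dq": joint speeds; "joint_efforts": joint torques, N m; "tool_pos": TCP position; "orientation": TCP orientation; "ft_force": force on the tool from outside, world axes, zero at the start; "wrist_torque": the same for the moment, N m; "gripper_width": finger opening in m; "grasp_force": force on a finger pad.
Only numpy, scipy, OpenCV 4.12 (cv2) and the standard library are available. Lean on these libraries where they do the work, as an engineer would, in place of code of your own. Each camera call takes 0.05 s, during which the arm holds its last target. There are 200 camera calls.

## Working session

There is one attempt and no reset: what is moved stays moved. The work goes in short steps, Python scripts to look and compute and a shell command to move; the robot and the scene stay as the last step left them, time stands still between calls to the robot, and variables do not carry over. Pictures are saved under pics/ and viewed, at most 10 in all, crops included, and the job is handed in when it is done.

```bash
mkdir -p pics
python3 - <<'E'
from station import monitor, capture, camera_info, r
import cv2
for n in("side","top"):
    cv2.imwrite(f"pics/{n}0.png",capture(n)); print(n,camera_info(n))
s=monitor.state(); print({k:s[k] for k in("time_s","tool_pos","orientation","ft_force","gripper_width")})
E
```

```text
side {'intrinsics': array([[420.04905658,   0.        , 280.62665866],
       [  0.        , 420.04905658, 209.94148587],
       [  0.        ,   0.        ,   1.        ]]), 'rvec': array([ 2.13396667, -0.8794325 ,  0.40734827]), 'tvec': array([-0.32908353,  0.41428499,  0.83477312])}
top {'intrinsics': array([[416.78299909,   0.        , 281.31711522],
       [  0.        , 416.78299909, 208.96449918],
       [  0.        ,   0.        ,   1.        ]]), 'rvec': array([ 2.13059416, -2.1512074 ,  0.13509902]), 'tvec': array([0.0897983 , 0.57138786, 1.20446021])}
{'time_s': 0.1, 'tool_pos': array([0.18447242, 0.59678365, 0.40367081]), 'orientation': array([-2.43956501e-04,  1.49352228e-01,  9.88783546e-01, -9.75048404e-04]), 'ft_force': array([ 0.21021166, -0.40402632, -0.70642686]), 'gripper_width': 0.08573898465327509}
```

View pics/side0.png

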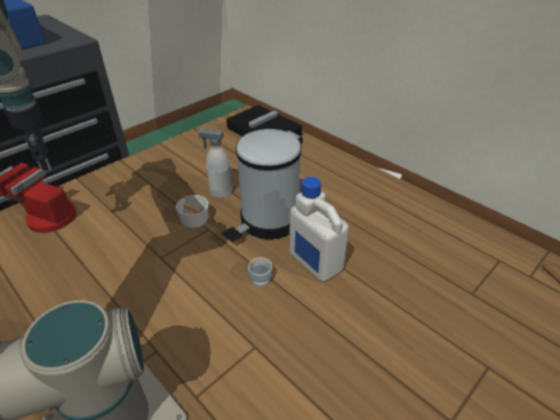

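View pics/top0.png

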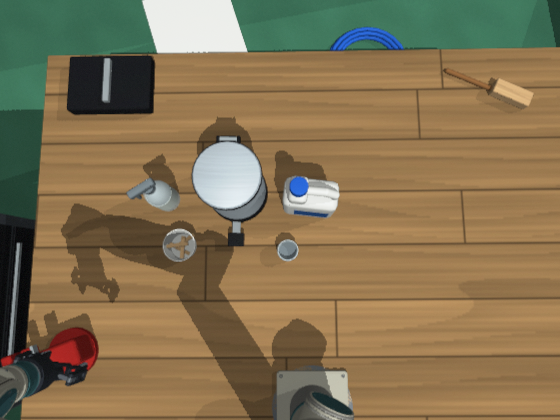

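The top view shows the pad at about (236,240), the lid centre at (227,176), the tub at (179,245) and the cup at (288,250). In the side view the pad is at about (235,234).

```bash
cat > h.py <<'E'
from station import monitor, capture, camera_info, r
import cv2, numpy as np
def ray(n,u,v,z):
    c=camera_info(n); R=cv2.Rodrigues(c["rvec"])[0]; o=-R.T@np.ravel(c["tvec"])
    d=R.T@np.linalg.inv(c["intrinsics"])@[u,v,1]; return o+d*(z-o[2])/d[2]
def pix(n,p):
    c=camera_info(n); return cv2.projectPoints(np.float64([p]),c["rvec"],c["tvec"],c["intrinsics"],None)[0].ravel()
E
python3 - <<'E'
from h import *
for n,b in (("top",(205,210,265,255)),("side",(210,210,270,250))):
    im=cv2.imread(f"pics/{n}0.png")[b[1]:b[3],b[0]:b[2]]
    cv2.imwrite(f"pics/{n}c.png",cv2.resize(im,None,fx=10,fy=10,interpolation=cv2.INTER_NEAREST))
for a in [("top",236,240,.04),("side",235,234,.04),("top",227,176,.275),("side",269,147,.275),("top",179,245,.056),("top",288,250,.048)]: print(a,ray(*a).round(3))
E
```

```text
('top', 236, 240, 0.04) [0.481 0.219 0.04 ]
('side', 235, 234, 0.04) [0.487 0.205 0.04 ]
('top', 227, 176, 0.275) [0.622 0.213 0.275]
('side', 269, 147, 0.275) [0.613 0.193 0.275]
('top', 179, 245, 0.056) [0.467 0.385 0.056]
('top', 288, 250, 0.048) [0.45  0.066 0.048]
```

View pics/topc.png

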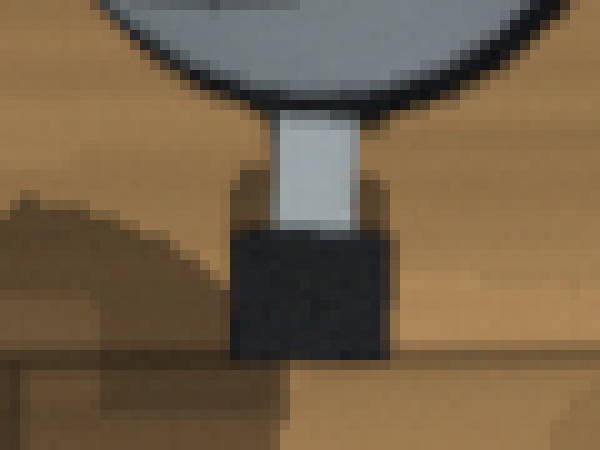

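View pics/sidec.png

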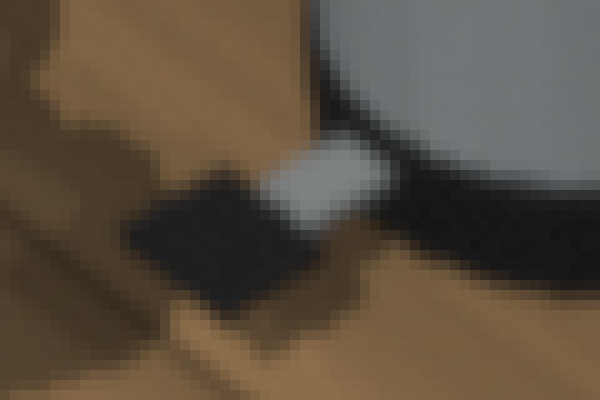

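```bash
cat >> h.py <<'E'
from scipy.spatial.transform import Rotation as Ro
def cur():
    s=monitor.state(); w,x,y,z=s["orientation"]; return np.array(s["tool_pos"]),Ro.from_quat([x,y,z,w]),s
def goal(tip,tilt):
    "tool x -> -world x, fingers leaning forward by tilt deg"
    a=np.radians(tilt); z=np.array([np.sin(a),0,-np.cos(a)]); y=np.array([0,1.,0]); x=np.cross(y,z)
    R1=Ro.from_matrix(np.c_[x,y,z]); p0,R0,s=cur(); p1=np.array(tip)-.173*z
    print("tcp",p1.round(3),"frac",(R0.inv().apply(p1-p0)/.4).round(4),((R0.inv()*R1).as_rotvec()/np.radians(120)).round(4))
E
python3 - <<'E'
from h import *
for a in [("top",236,239.4,.04),("side",232.3,233,.04)]: print(ray(*a).round(3))
goal([.483,.216,.20],20); goal([.483,.216,.07],20)
E
```

```text
[0.483 0.22  0.04 ]
[0.484 0.214 0.04 ]
tcp [0.424 0.216 0.363] frac [-0.8529 -0.7325  0.1041] [-0.0259 -0.1656 -0.1415]
tcp [0.424 0.216 0.233] frac [-0.8529 -0.7319  0.4291] [-0.0259 -0.1656 -0.1415]
```

```bash
python3 -m crank '[-0.09,-0.07,0.01,0,-0.02,-0.015,-0.18,-0.15,0.02,-0.005,-0.04,-0.03,-0.27,-0.23,0.03,-0.01,-0.06,-0.05,-0.36,-0.31,0.04,-0.01,-0.08,-0.07,-0.45,-0.39,0.05,-0.015,-0.1,-0.09,-0.54,-0.47,0.06,-0.02,-0.12,-0.11,-0.64,-0.55,0.08,-0.022,-0.14,-0.12,-0.74,-0.63,0.09,-0.025,-0.155,-0.13,-0.82,-0.7,0.1,-0.026,-0.166,-0.142,-0.853,-0.733,0.104,-0.026,-0.166,-0.142]' 1 20
python3 - <<'E'
from h import *
goal([.483,.217,.20],20); goal([.483,.217,.065],20)
cv2.imwrite("pics/s1.png",capture("side")); cv2.imwrite("pics/t1.png",capture("top"))
E
```

```text
time_s: 1.35
tool_pos: [0.4242, 0.2142, 0.3623]
orientation: [0.174, 0.001, 0.985, 0.0]
ft_force: [1.0, 0.7, -0.1]
gripper_width: 0.0005
grasp_force: 0.0
tcp [0.424 0.217 0.363] frac [ 0.0007  0.007  -0.0009] [ 0.0002  0.0003 -0.0008]
tcp [0.424 0.217 0.228] frac [0.1163 0.0066 0.3162] [ 0.0002  0.0003 -0.0008]
```

View pics/s1.png

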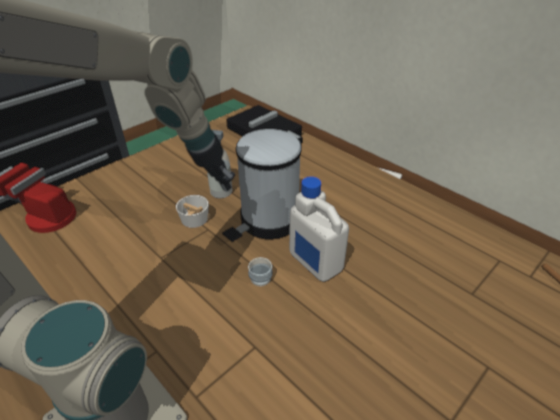

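```bash
python3 -m crank '[0.02,0.003,0.06,0,0,0,0.04,0.0066,0.12,0,0,0,0.065,0.0066,0.18,0,0,0,0.09,0.0066,0.24,0,0,0,0.105,0.0066,0.285,0,0,0,0.116,0.0066,0.316,0,0,0,0.116,0.0066,0.316,0,0,0]'
python3 - <<'E'
from h import *
goal([.483,.217,.04],20); p,R,s=cur(); print((p+R.apply([0,0,.173])).round(4))
a=capture("side")[160:260,180:310];b=capture("top")[190:290,170:300]
cv2.imwrite("pics/c2.png",np.vstack([cv2.resize(i,None,fx=3,fy=3) for i in(a,b)])[:600])
E
```

```text
time_s: 2.33
tool_pos: [0.423, 0.2193, 0.2274]
orientation: [0.173, -0.001, 0.985, 0.001]
ft_force: [0.9, 0.5, 0.6]
gripper_width: 0.0
grasp_force: 0.0
tcp [0.424 0.217 0.203] frac [ 0.0193 -0.0058  0.0591] [ 0.0007 -0.0005  0.0006]
[0.482  0.2195 0.0648]
```

View pics/c2.png

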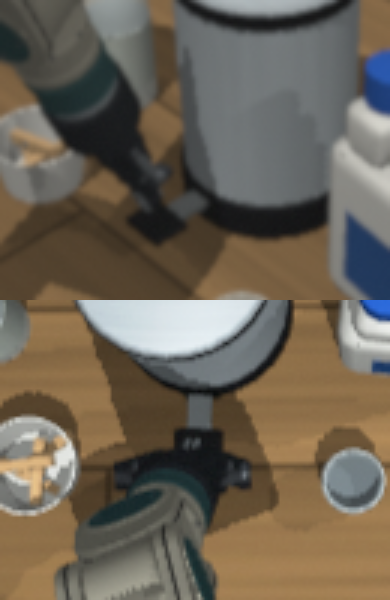

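```bash
python3 -m crank '[0.004,-0.005,0.0118,0,0,0,0.0085,-0.005,0.0235,0,0,0,0.013,-0.005,0.0353,0,0,0,0.017,-0.005,0.047,0,0,0,0.0193,-0.005,0.053,0,0,0,0.0214,-0.005,0.0588,0,0,0,0.0235,-0.005,0.0646,0,0,0,0.0257,-0.005,0.0705,0,0,0,0.0257,-0.005,0.0705,0,0,0]'
python3 -m crank '[0.0017,0,0.0047,0,0,0,0.0034,0,0.0094,0,0,0,0.0051,0,0.0141,0,0,0,0.0068,0,0.0188,0,0,0,0.0086,0,0.0235,0,0,0,0.0103,0,0.0282,0,0,0,0.012,0,0.0329,0,0,0,0.0128,0,0.0352,0,0,0,0.0128,0,0.0352,0,0,0]'
python3 - <<'E'
from h import *
p,R,s=cur(); print((p+R.apply([0,0,.173])).round(4),s["ft_force"])
cv2.imwrite("pics/s3.png",capture("side"))
E
```

```text
time_s: 3.55
tool_pos: [0.4234, 0.2171, 0.1985]
orientation: [0.174, -0.0, 0.985, 0.001]
ft_force: [-3.9, 0.3, 6.2]
gripper_width: -0.0001
grasp_force: 3.4
time_s: 4.68
tool_pos: [0.4237, 0.2171, 0.1838]
orientation: [0.174, -0.0, 0.985, 0.001]
ft_force: [-2.5, -1.2, 6.1]
gripper_width: 0.0003
grasp_force: 3.3
[0.4832 0.2174 0.0213] [-2.46835696 -1.22853012  6.13511043]
```

View pics/s3.png

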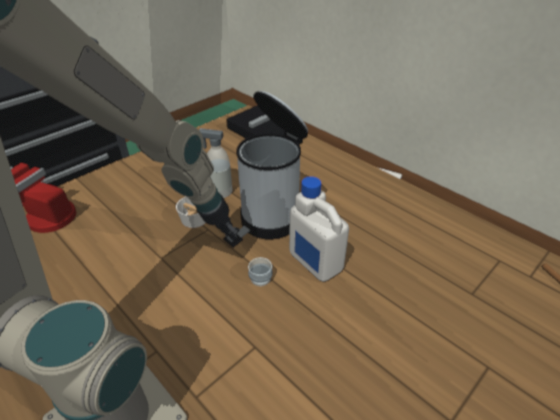

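The lid, at about (280,115), is well open and the bin has not moved. I'll press on to the stop and hold.

```bash
python3 -m crank '[0.0009,0,0.0024,0,0,0,0.0017,0,0.0047,0,0,0,0.0026,0,0.007,0,0,0,0.0034,0,0.0094,0,0,0,0.0043,0,0.0118,0,0,0,0.0051,0,0.0141,0,0,0,0.0051,0,0.0141,0,0,0]'
python3 - <<'E'
from h import *
p,R,s=cur(); print((p+R.apply([0,0,.173])).round(4),s["ft_force"])
a=capture("side")[80:260,170:330]
cv2.imwrite("pics/s4.png",cv2.resize(a,None,fx=3.3,fy=3.3,interpolation=2))
E
```

```text
time_s: 5.6
tool_pos: [0.4242, 0.2172, 0.178]
orientation: [0.175, -0.0, 0.985, 0.001]
ft_force: [-2.3, -1.2, 6.0]
gripper_width: 0.0003
grasp_force: 3.1
[0.4838 0.2174 0.0156] [-2.32082073 -1.18756086  6.02174244]
```

View pics/s4.png

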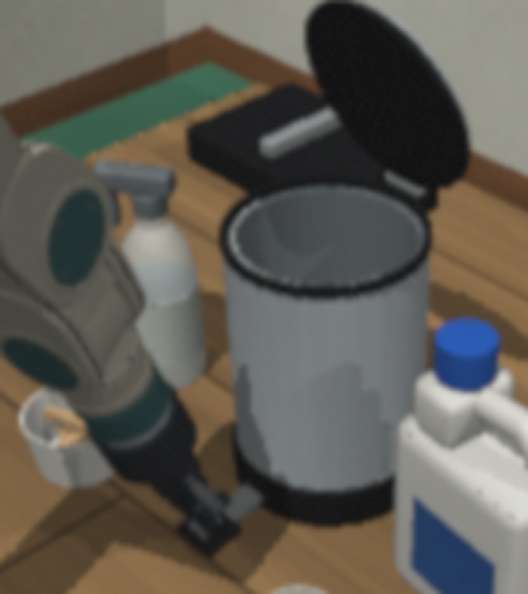

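The lid is wide open, its disc centred at about (287,108) full-frame. The force shows no stop yet, so I'll press a few mm more.

```bash
python3 -m crank '[0.0009,0,0.0024,0,0,0,0.0017,0,0.0047,0,0,0,0.0026,0,0.007,0,0,0,0.0026,0,0.007,0,0,0]'
python3 - <<'E'
from h import *
p,R,s=cur(); print((p+R.apply([0,0,.173])).round(4),s["ft_force"])
im=capture("side"); cv2.imwrite("pics/s5.png",im)
# predicted lid rim outline vs angle; extremes in the image
b=np.array([.628,.213,0])
for th in (.9,1.05,1.2,1.33):
    P=[]
    for f in np.linspace(0,2*np.pi,60):
        X=-.094+.0885*np.cos(f); 
        P.append(pix("side",b+[.094+X*np.cos(th),.0885*np.sin(f),.258-X*np.sin(th)]))
    P=np.array(P); i=P[:,1].argmin(); print(th,"top",P[i].round(1),"left",P[P[:,0].argmin()].round(1),"right",P[P[:,0].argmax()].round(1))
g=im[60:140,245:320].max(2)<45
g[40:,:]&=True; n,l,st,c=cv2.connectedComponentsWithStats(g.astype(np.uint8)); k=l[110-60,290-245]; m=np.argwhere(l==k)
print("lid underside mask top",m[m[:,0].argmin()][::-1]+[245,60],"left",m[m[:,1].argmin()][::-1]+[245,60])
E
```

```text
time_s: 6.15
tool_pos: [0.4243, 0.2173, 0.1762]
orientation: [0.176, -0.0, 0.984, 0.0]
ft_force: [-8.4, -2.5, 17.8]
gripper_width: 0.0001
grasp_force: 9.9
[0.4841 0.2174 0.0138] [-8.44947707 -2.53951473 17.7852313 ]
0.9 top [251.9  96.8] left [249.1  98.3] right [305.8 136.5]
1.05 top [259.8  88.7] left [254.   92.9] right [307.8 132.8]
1.2 top [266.7  81.5] left [259.   89.3] right [310.2 128.4]
1.33 top [275.2  76.3] left [263.2  90.5] right [312.7 123.8]
lid underside mask top [273  78] left [245 111]
```

The force has jumped to 18 N and the lid is at about 1.3 rad, so the pedal is on its stop. I'll ease off 1 mm and hold for about 3.75 s.

```bash
for i in 1; do python3 -m crank '[-0.0009,0,-0.0024,0,0,0,-0.0009,0,-0.0024,0,0,0,-0.0009,0,-0.0024,0,0,0,-0.0009,0,-0.0024,0,0,0,-0.0009,0,-0.0024,0,0,0,-0.0009,0,-0.0024,0,0,0,-0.0009,0,-0.0024,0,0,0,-0.0009,0,-0.0024,0,0,0,-0.0009,0,-0.0024,0,0,0,-0.0009,0,-0.0024,0,0,0]'; done
python3 -m crank '[0,0,0,0,0,0,0,0,0,0,0,0,0,0,0,0,0,0,0,0,0,0,0,0,0,0,0,0,0,0,0,0,0,0,0,0,0,0,0,0,0,0,0,0,0,0,0,0,0,0,0,0,0,0,0,0,0,0,0,0]'
python3 -m crank '[0,0,0,0,0,0,0,0,0,0,0,0,0,0,0,0,0,0,0,0,0,0,0,0,0,0,0,0,0,0,0,0,0,0,0,0,0,0,0,0,0,0,0,0,0,0,0,0,0,0,0,0,0,0,0,0,0,0,0,0]'
python3 - <<'E'
from h import *
p,R,s=cur(); print((p+R.apply([0,0,.173])).round(4),s["ft_force"])
E
```

```text
time_s: 7.45
tool_pos: [0.4243, 0.2172, 0.1765]
orientation: [0.175, -0.0, 0.985, 0.001]
ft_force: [-3.1, -1.5, 9.3]
gripper_width: -0.0001
grasp_force: 5.0
time_s: 8.7
tool_pos: [0.4243, 0.2172, 0.1765]
orientation: [0.175, -0.0, 0.985, 0.001]
ft_force: [-3.8, -1.8, 9.5]
gripper_width: 0.0001
grasp_force: 5.0
time_s: 9.95
tool_pos: [0.4243, 0.2172, 0.1765]
orientation: [0.175, -0.0, 0.985, 0.001]
ft_force: [-3.4, -1.7, 8.8]
gripper_width: 0.0001
grasp_force: 5.0
[0.484  0.2174 0.0141] [-3.4492076  -1.72500401  8.75112163]
```

```bash
python3 -m crank '[-0.0011,0,-0.003,0,0,0,-0.0022,0,-0.006,0,0,0,-0.0033,0,-0.009,0,0,0,-0.0044,0,-0.012,0,0,0,-0.0055,0,-0.015,0,0,0,-0.0066,0,-0.018,0,0,0,-0.0077,0,-0.021,0,0,0,-0.0088,0,-0.024,0,0,0,-0.0099,0,-0.027,0,0,0,-0.011,0,-0.03,0,0,0]'
python3 -m crank '[-0.0011,0,-0.003,0,0,0,-0.0022,0,-0.006,0,0,0,-0.0033,0,-0.009,0,0,0,-0.0044,0,-0.012,0,0,0,-0.0055,0,-0.015,0,0,0,-0.0066,0,-0.018,0,0,0,-0.0077,0,-0.021,0,0,0,-0.0088,0,-0.024,0,0,0,-0.0099,0,-0.027,0,0,0,-0.011,0,-0.03,0,0,0]'
python3 -m crank '[-0.0011,0,-0.003,0,0,0,-0.0022,0,-0.006,0,0,0,-0.0033,0,-0.009,0,0,0,-0.0044,0,-0.012,0,0,0,-0.0055,0,-0.015,0,0,0,-0.0066,0,-0.018,0,0,0,-0.0077,0,-0.021,0,0,0,-0.0088,0,-0.024,0,0,0,-0.0099,0,-0.027,0,0,0,-0.011,0,-0.03,0,0,0]'
python3 -m crank '[-0.01,0,-0.03,0,0,0,-0.02,0,-0.06,0,0,0,-0.035,0,-0.1,0,0,0,-0.05,0,-0.15,0,0,0,-0.05,0,-0.15,0,0,0,-0.05,0,-0.15,0,0,0]'
python3 - <<'E'
from h import *
a=capture("side");b=capture("top")
cv2.imwrite("pics/end.png",np.hstack([a[100:290,150:370],b[120:310,110:350]])); print(cur()[2]["ft_force"])
E
```

```text
time_s: 11.2
tool_pos: [0.4236, 0.2171, 0.1883]
orientation: [0.174, -0.0, 0.985, 0.001]
ft_force: [-4.3, -0.6, 4.3]
gripper_width: 0.0003
grasp_force: 3.0
time_s: 12.45
tool_pos: [0.4235, 0.2171, 0.2011]
orientation: [0.174, -0.0, 0.985, 0.001]
ft_force: [-2.3, -0.8, 5.8]
gripper_width: 0.0
grasp_force: 2.8
time_s: 13.7
tool_pos: [0.4239, 0.2171, 0.2139]
orientation: [0.174, -0.0, 0.985, 0.001]
ft_force: [1.3, -0.4, 0.8]
gripper_width: -0.0003
grasp_force: 0.0
time_s: 14.45
tool_pos: [0.4219, 0.2169, 0.2771]
orientation: [0.174, -0.0, 0.985, 0.001]
ft_force: [-0.1, 0.0, -0.6]
gripper_width: -0.0006
grasp_force: 0.0
[1.02263994 1.25839138 0.37082902]
```

View pics/end.png

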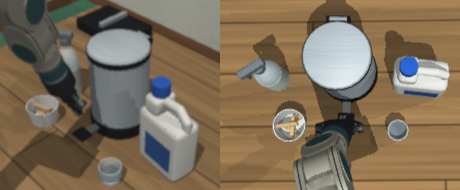

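The lid is shut, the pedal is up, the fingers are clear and everything stands in place (lid at about (227,176) in the top view, as before).

```bash
python3 -m crank '[0,0,0,0,0,0,0,0,0,0,0,0,0,0,0,0,0,0,0,0,0,0,0,0]' >/dev/null; python3 -c "
from station import r
print(r.finish_job())"
```

```text
the job is handed in; nothing more can be done
None
```

I pressed the pedal to its stop, held the lid wide open for over 3 seconds, let it down slowly until it shut, and handed the job in; the last pictures show the bin and its neighbours where they were, but no verdict came back.

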